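# Zero the label counter and hold the dispenser lid open for a new roll

### The job

The label dispenser needs a new roll: first turn the reset knob of the label counter fully back to its zero stop. Then take the dispenser's lid by its bar handle, open it to 50 degrees and keep holding it there; the lid falls shut if let go, so finish while still holding the handle with the lid steady at 50 degrees. Leave the label roll, the tape and the peeler where they stand.

Things in the scene. Friction and masses are not known exactly. Their poses are not given: they have to be found in the camera images.
- dispenser: Label dispenser, fixed to the table: white open-topped box 150 (x) x 170 (y) x 85 mm high with a roll on a spindle inside and a grey lid on top. Origin at the centre of its underside; its own -x is the front, turned roughly towards the robot (yaw varies by up to 0.35 rad). It stands to the left or to the right of the counter.
- lid_hinge (a point): Middle of the lid's hinge line, fixed on the dispenser's far top edge: 79 mm to +x of and 85 mm above the dispenser's origin. Its axes are the dispenser's; the hinge line runs along y.
- lid_angle (a joint): Lid angle, rad: 0 is shut (level), grows as the front edge rises; stop at 1.6. 50 degrees is 0.873. Lid and handle weigh about 0.23 kg and a spring of 0.25 N m/rad also pulls it shut: about 3 N at the handle when open. Plate: 160 mm from hinge to front edge, 174 mm wide, 5 mm thick, its underside 1 mm above the hinge line when shut.
- lid: The lid, with its handle: a round steel bar 10 mm thick, 122 mm long, parallel to the hinge, on two 8 mm arms 110 mm apart. The bar stands 40 mm in front of the lid's edge and 24 mm above the plate, free all round between the arms: it can be pinched from above across its diameter and turns between the finger pads as the lid swings. Origin on the hinge line, y along the hinge.
- handle_mid (a point): Middle of the bar handle, on the bar's axis: 200 mm in front of the hinge line and 30 mm above it when the lid is shut (115 mm above the table), so 202 mm from the hinge line; moves with the lid, its y axis along the bar.
- counter: Label counter, fixed to the table: grey box 94 x 94 x 40 mm high with a row of white number wheels on its front and a knob on its top, ringed by black tick marks of which the long one is zero. Origin at the centre of its underside; its own -x is the front, turned roughly towards the robot (yaw varies by up to 0.5 rad).
- reset_knob_grip (a point): Point on the knob's vertical axis at the height to grip, 77 mm above the table. The black knob has an upright bar grip 42 mm long, 14 mm thick, from 54 to 84 mm above the table, on a disc 44 mm wide. A white line at one end of the bar is the pointer: at zero it points to the counter's front (-x), along the long tick. This point turns with the knob, its x axis along the bar.
- reset_knob (a joint): Turn of the reset knob, rad: 0 is the zero stop, grows clockwise seen from above, up to 2.7; starts between 0.7 and 1.35. To zero it, turn it anticlockwise seen from above until it stops. It stays where it is left (friction about 0.03 N m).
- label_roll: Roll of white labels standing on the table behind the work, 68 mm in diameter, 50 mm high; origin at the centre of its underside. A bystander.
- blue_tape: Roll of tape lying flat at the right, 72 mm in diameter, 25 mm high; origin at the centre of its underside. A bystander.
- peeler: Hand peeler with a white handle lying flat behind the work, 170 mm long, 25 mm wide, 18 mm high; origin at the centre of its underside, x along it. A bystander.
Things that resemble listed ones, but are neither listed nor needed, are in the scene too. There is more than one size of the counter; the job needs the largest.

How it is judged:
On the way, in this order (a step that is already met when the one before it is completed fails the run):
1. the reset knob is back at its zero stop while the lid is still shut (value of joint reset_knob below 0.07 rad and value of joint lid_angle below 0.1 rad), for 0.2 s.
2. the lid is held at 50 degrees by its handle (value of joint lid_angle between 0.753 and 0.993 rad and contact force between the fingers and lid above 1 N and distance between the grasp point and handle_mid below 0.07 m), for 0.3 s.
At the end, for the whole second after the job is handed in: The knob is at its zero stop (within 0.07 rad) and the fingers hold the lid by its bar handle (contact over 1 N, the grasp point within 70 mm of the bar's middle), steady at 50 degrees, within 7 degrees (0.12 rad) either way (all of step 2 and value of joint reset_knob below 0.07 rad and velocity of joint lid_angle between -0.06 and 0.06 rad/s); the arm keeps its last pose, push and grip.
It fails at once if the label roll, the tape or the peeler is moved by more than 20 mm or tipped (distance of any of label_roll, blue_tape, peeler from where it was at the start of the episode above 0.02 m or angle between any of label_roll, blue_tape, peeler's own z axis and vertical above 0.4 rad).
It also fails if it takes over 53 s, if anything falls off the work surface, if the arm or the gripper's body presses on something with over 40 N, if the wrist force passes 120 N, or if a joint passes its speed limit or range.

### The arm

A 7-joint arm with a two-finger parallel gripper is mounted at the origin on a cart in front of the work surface, level with it; the furniture and walls round the work are solid. World frame = base frame: x ahead of the robot, y to its left, z up, the work surface at z = 0. Lengths are in m, angles in rad, forces in N, time in s.
With the tool pointing down it reaches from about 0.425 to 0.825 m from the base axis. Payload 3.6 kg.
Tool frame: the origin (TCP) lies on the centre line of the jaws, within the pads' length; the fingertips stand 25 mm ahead of it and the grasp point (between the pads) lies 6 mm ahead of it (robot.tips_ahead is the distance from the TCP to the fingertips, in m); z points along the fingers, y is the line along which they close (so a half turn about z gives the same grasp; the last joint's range is limited). The gripper opens to 85 mm and grips with 20 to 120 N. Pads are 22 mm wide; open, the fingers measure 114 mm over their backs; the gripper's body (76 mm by 85 mm) begins 54 mm behind the grasp point. The pads swing forward as they close: fully open they stand 13 mm farther back than shut.
Start: joints at [1.216, 0.615, -0.013, 1.423, 0.008, 1.103, -0.04], TCP at [0.209, -0.615, 0.256] pointing down, gripper open.
Joint ranges: [-3.12, 3.12], [-0.3, 2.06], [-1.34, 1.32], [0.26, 2.42], [-1.36, 4.5], [0.01, 1.98], [-2.84, 2.84]. Speed limits (rad/s): [2.79, 2.79, 3.14, 3.14, 3.14, 3.14, 3.14].

### API

Orientations are given as a 3x3 rotation matrix whose columns are the frame's x, y, z axes.
In Python, from workcell import robot gives the robot as it stands. The module is installed in compiled form; this text tells all that it offers.
- The arm moves only by the tool step_arm, never from a script. Its arguments are lists of equal length, an entry for each row: "translation": the shift along the tool's x, y, z in m, a list of three; "turn": the turn, a rotation vector about the tool's x, y, z in rad, a list of three; "gripper": the opening, from 0 (shut) to 1 (fully open). A call has 1 to 8 rows; each row shifts and turns the commanded pose from where the row before left it, along the tool's axes as they then stand; what a row does not reach is not made up. A row lasts 1/8 s, in which the tool goes at most 62.5 mm and 10.7 degrees, less where a joint would pass 70% of its speed; a pose out of reach is approached as far as the arm can. A call with a gripper value outside its range is refused whole. The fingers move at their own pace and stop on an object; "newtons" is the grip in N (left out, the last holds). Time passes only in rows, so rows that do not move let the fingers close. It gives the time, the measured TCP pose, the force, the opening and the grip force at its end, in the units of the state.
- robot.read_state(): the state, without advancing time (a new reading comes with each control period).
- robot.read_camera(name): name is "scene" or "top"; returns a dict with "frame" (420x560x3 uint8, red, green, blue), "K" (3x3 intrinsics, pixels), "R" (3x3) and "t" (3): a world point X has camera coordinates R X + t. Camera axes: x right, y down, z forward; pixel columns grow to the right and rows downward; lengths in m; the calibration is good to about 2 mm. A picture is of the moment at which its call begins. There is no depth.
- robot.hand_in(): hands the job in; it is judged then, once.
The state is a dict: "time_s": time; "joints": joint angles; "dq": joint speeds; "tau": joint torques, N m; "eef_pos": TCP position; "tool_rot": TCP orientation; "ft_force": force on the tool from outside, world axes, zero at the start; "ft_torque": the same for the moment, N m; "grip_width": finger opening in m; "gripper_force": force on a finger pad.
Only numpy, scipy, OpenCV 4.12 (cv2) and the standard library are available. Lean on these libraries where they do the work, as an engineer would, in place of code of your own. Each camera call takes 0.05 s, during which the arm holds its last target. There are 200 camera calls.

## Working session

There is one attempt and no reset: what is moved stays moved. The work goes in short steps, Python scripts to look and compute and a tool call to move; the robot and the scene stay as the last step left them, time stands still between calls to the robot, and variables do not carry over. Pictures are saved under pics/ and viewed, at most 10 in all, crops included, and the job is handed in when it is done.

Besides the shell and the picture viewer there is one more tool, called after ">>>" as name(argument=value, ...) on one line, values as JSON. step_arm: Moves the arm, as the interface text tells. Its arguments: {"type":"object","properties":{"translation":{"type":"array","items":{"type":"array","items":{"type":"number"}}},"turn":{"type":"array","items":{"type":"array","items":{"type":"number"}}},"gripper":{"type":"array","items":{"type":"number"}},"newtons":{"type":"number"}},"required":["translation","turn","gripper"]}

```bash
mkdir -p pics; python3 - <<'E'
from workcell import robot
import cv2,pickle,numpy as np
np.set_printoptions(precision=4,suppress=True)
d={}
for n in("scene","top"):
    c=robot.read_camera(n);d[n]=c
    cv2.imwrite(f"pics/{n}0.png",c["frame"][:,:,::-1]); print(n,c["K"],c["R"],c["t"])
pickle.dump(d,open("c0.pkl","wb"))
s=robot.read_state();print(s["time_s"],s["eef_pos"],s["tool_rot"],robot.tips_ahead)
E
```

```text
scene [[512.2362   0.     277.3662]
 [  0.     512.2362 214.3543]
 [  0.       0.       1.    ]] [[ 0.0102 -0.9999  0.0018]
 [-0.5328 -0.007  -0.8462]
 [ 0.8462  0.0076 -0.5328]] [-0.1339  0.3871  1.1052]
top [[512.2142   0.     285.5748]
 [  0.     512.2142 211.6371]
 [  0.       0.       1.    ]] [[ 0.0117 -0.9999 -0.0035]
 [-0.9961 -0.0114 -0.0873]
 [ 0.0873  0.0045 -0.9962]] [-0.1654  0.5846  1.5675]
0.1 [ 0.2091 -0.6148  0.2552] [[ 0.9467  0.3221 -0.0008]
 [ 0.3221 -0.9467  0.0022]
 [-0.     -0.0024 -1.    ]] 0.025
```

View pics/scene0.png

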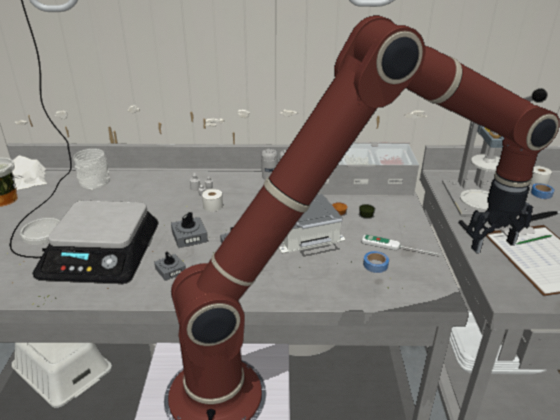

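View pics/top0.png

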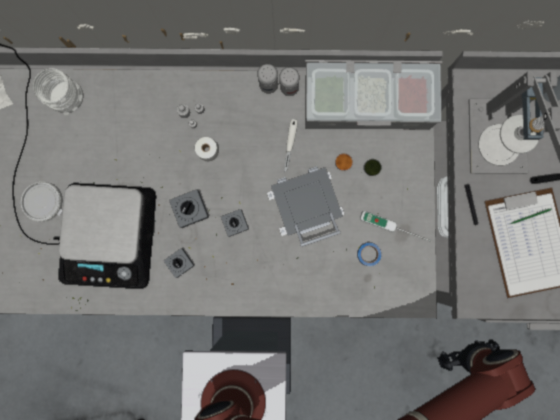

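The top view shows the largest counter at about (187,208) with smaller ones at (234,222) and (178,262). The dispenser lid is at (307,203) and its bar at about (319,237). In the scene view the arm partly hides the lid; the counter's knob is at (187,220). Next I'll zoom in on both.

```bash
python3 - <<'E'
import cv2,pickle,numpy as np
d=pickle.load(open("c0.pkl","rb"))
T=d["top"]["frame"][:,:,::-1];S=d["scene"]["frame"][:,:,::-1]
a=lambda im,x,y,w,h,k:cv2.resize(im[y:y+h,x:x+w],None,fx=k,fy=k,interpolation=cv2.INTER_CUBIC)
# top row: counter top view 50x50 at(162,183) x8 ; lid 100x.. 
A=a(T,160,180,56,56,7); B=a(T,260,160,56*100//56,98,4)
C=a(S,162,200,56,56,7); D=a(S,270,190,100,98,4)
f=lambda im:cv2.resize(im,(400,300)) if 0 else cv2.copyMakeBorder(im[:300],0,300-im[:300].shape[0],0,400-im.shape[1],cv2.BORDER_CONSTANT)
A=a(T,160,185,57,43,7);C=a(S,162,205,57,43,7);B=a(T,262,165,100,75,4);B=a(T,262,170,100,75,4);D=a(S,265,190,100,75,4)
cv2.imwrite("pics/crop1.png",np.vstack([np.hstack([f(A),f(B)]),np.hstack([f(C),f(D)])]))
E
```

```text
(no output)
```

View pics/crop1.png

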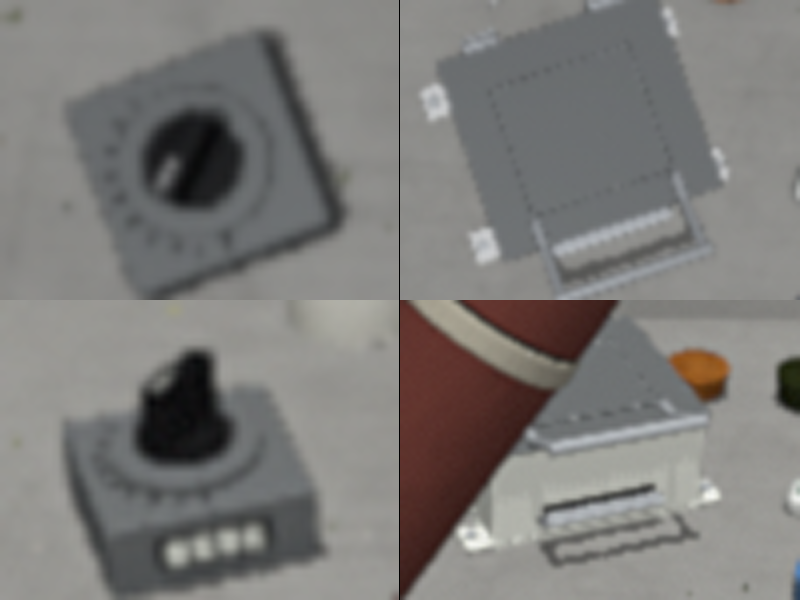

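```bash
cat >h.py <<'E'
import cv2,pickle,numpy as np
np.set_printoptions(precision=4,suppress=True)
def ray(c,p):
    v=c["R"].T@np.linalg.solve(c["K"],[p[0],p[1],1.]);return -c["R"].T@c["t"],v
def plane(c,p,z):
    o,v=ray(c,p);return o+v*(z-o[2])/v[2]
def tri(c1,p1,c2,p2):
    P=[c["K"]@np.c_[c["R"],c["t"]] for c in(c1,c2)]
    X=cv2.triangulatePoints(P[0],P[1],np.array(p1,float),np.array(p2,float))[:,0];return X[:3]/X[3]
E
python3 - <<'E'
from h import *
d=pickle.load(open("c0.pkl","rb"));T=d["top"];S=d["scene"]
ct=lambda x,y:(160+x/7-.43,185+y/7-.43); cs=lambda x,y:(162+x/7-.43,205+y/7-.43)
bt=lambda x,y:(262+x/4-.37,170+y/4-.37); bs=lambda x,y:(265+x/4-.37,190+y/4-.37)
print("counter corners")
tc=[(68,105),(262,33),(330,222),(140,292)];sc=[(68,125),(272,90),(315,190),(108,232)]
for a,b in zip(tc,sc): print(tri(T,ct(*a),S,cs(*b)),plane(T,ct(*a),.04))
P=np.array([plane(T,ct(*a),.04) for a in tc]);print("centre",P.mean(0))
e=[P[1]-P[0],P[2]-P[3]]; print("yaw y-edge",[np.degrees(np.arctan2(v[1],v[0]))+90 for v in e])
e=[P[0]-P[3],P[1]-P[2]]; print("yaw x-edge",[np.degrees(np.arctan2(v[1],v[0])) for v in e])
print("disc c",plane(T,ct(192,158),.052),"long tick",plane(T,ct(225,238),.04))
print("bar ends",plane(T,ct(170,188),.084),plane(T,ct(217,122),.084)," top pt tri",tri(T,ct(217,122),S,cs(200,55)))
b=[plane(T,ct(*p),.084) for p in((170,188),(217,122))];v=b[0]-b[1];print("pointer dir",np.degrees(np.arctan2(v[1],v[0])))
print("lid bar")
L,R=(158,290),(310,250)
for a,q in((L,(145,142)),(R,(308,121))):print(tri(T,bt(*a),S,bs(*q)),plane(T,bt(*a),.115))
l,r=[plane(T,bt(*p),.115) for p in(L,R)];print("mid",(l+r)/2,np.linalg.norm(l-r),"yaw",np.degrees(np.arctan2(*(l-r)[1::-1]))*-1+0)
for p in((40,65),(262,-2),(322,188),(100,262)):print("lid corner",plane(T,bt(*p),.091))
# fine contrast of dark knob
g=cv2.cvtColor(T["frame"][185:228,160:217],cv2.COLOR_RGB2GRAY);_,_,st,ce=cv2.connectedComponentsWithStats((g<60).astype(np.uint8));print(st,ce)
E
```

```text
counter corners
[0.6188 0.204  0.0358] [0.6185 0.201  0.04  ]
[0.6522 0.1182 0.0341] [0.6515 0.1162 0.04  ]
[0.5683 0.0866 0.036 ] [0.5681 0.084  0.04  ]
[0.5363 0.1707 0.0349] [0.5363 0.1667 0.04  ]
centre [0.5936 0.142  0.04  ]
yaw y-edge [np.float64(21.249368923953924), np.float64(21.022432810810002)]
yaw x-edge [np.float64(22.614075317513887), np.float64(21.092813933835664)]
disc c [0.5945 0.1432 0.052 ] long tick [0.5605 0.13   0.04  ]
bar ends [0.5785 0.1459 0.084 ] [0.6071 0.1265 0.084 ]  top pt tri [0.607  0.1341 0.0803]
pointer dir 145.9629995895089
lid bar
[ 0.49   -0.2006  0.1144] [ 0.4898 -0.2055  0.115 ]
[ 0.5204 -0.3154  0.1135] [ 0.5203 -0.3163  0.115 ]
mid [ 0.5051 -0.2609  0.115 ] 0.11488191493108074 yaw -105.38268858407349
lid corner [ 0.6577 -0.1163  0.091 ]
lid corner [ 0.7102 -0.2822  0.091 ]
lid corner [ 0.5677 -0.3275  0.091 ]
lid corner [ 0.5108 -0.1629  0.091 ]
[[   0    0   57   43 2307]
 [  39    7    1    2    2]
 [  40   10    1    2    2]
 [  42   15    1    2    2]
 [  21   16   13   14  132]
 [  43   19    1    1    1]
 [  44   21    1    1    1]
 [  45   23    1    2    2]
 [  47   28    1    2    2]] [[27.9523 20.9471]
 [39.      7.5   ]
 [40.     10.5   ]
 [42.     15.5   ]
 [27.4924 22.2348]
 [43.     19.    ]
 [44.     21.    ]
 [45.     23.5   ]
 [47.     28.5   ]]
```

>>> step_arm(translation=[[0.038,-0.037,0.003],[0.038,-0.037,0.003],[0.038,-0.037,0.003],[0.038,-0.037,0.003],[0.038,-0.037,0.003],[0.038,-0.037,0.003],[0.038,-0.037,0.003],[0.038,-0.037,0.003]], turn=[[0,0,0],[0,0,0],[0,0,0],[0,0,0],[0,0,0],[0,0,0],[0,0,0],[0,0,0]], gripper=[0.55,0.55,0.55,0.55,0.55,0.55,0.55,0.55], newtons=40)

```text
time_s: 1.1
eef_pos: [0.4022, -0.2356, 0.2321]
tool_rot: [[0.947, 0.322, -0.0], [0.322, -0.947, 0.0], [-0.0, -0.0, -1.0]]
ft_force: [1.0, -0.5, 0.5]
grip_width: 0.0472
gripper_force: 0.0
```

>>> step_arm(translation=[[0.038,-0.037,0.003],[0.038,-0.037,0.003],[0.038,-0.037,0.003],[0.038,-0.037,0.003],[0.038,-0.037,0.003],[0.038,-0.037,0.003],[0.038,-0.037,0.003],[0.038,-0.037,0.003]], turn=[[0,0,0],[0,0,0],[0,0,0],[0,0,0],[0,0,0],[0,0,0],[0,0,0],[0,0,0]], gripper=[0.55,0.55,0.55,0.55,0.55,0.55,0.55,0.55])

```text
time_s: 2.1
eef_pos: [0.5947, 0.1422, 0.2078]
tool_rot: [[0.947, 0.322, -0.001], [0.322, -0.947, -0.001], [-0.001, 0.0, -1.0]]
ft_force: [0.5, 0.0, -0.2]
grip_width: 0.0468
gripper_force: 0.0
```

>>> step_arm(translation=[[0,0,0],[0,0,0],[0,0,0],[0,0,0],[0,0,0],[0,0,0]], turn=[[0,0,-0.185],[0,0,-0.185],[0,0,-0.185],[0,0,-0.185],[0,0,-0.185],[0,0,-0.185]], gripper=[0.55,0.55,0.55,0.55,0.55,0.55])

```text
time_s: 2.85
eef_pos: [0.5939, 0.1406, 0.2078]
tool_rot: [[0.127, 0.992, -0.001], [0.992, -0.127, -0.0], [-0.001, -0.001, -1.0]]
ft_force: [1.2, -0.2, -1.0]
grip_width: 0.047
gripper_force: 0.0
```

>>> step_arm(translation=[[0,0,0],[0,0,0],[0,0,0],[0,0,0],[0,0,0],[0,0,0],[0,0,0]], turn=[[0,0,-0.185],[0,0,-0.185],[0,0,-0.185],[0,0,-0.185],[0,0,-0.185],[0,0,-0.185],[0,0,0]], gripper=[0.55,0.55,0.55,0.55,0.55,0.55,0.55])

```text
time_s: 3.72
eef_pos: [0.5941, 0.1404, 0.2076]
tool_rot: [[-0.827, 0.562, -0.001], [0.562, 0.827, 0.0], [0.001, -0.001, -1.0]]
ft_force: [-2.5, -0.6, 0.1]
grip_width: 0.047
gripper_force: 0.0
```

>>> step_arm(translation=[[0.001,0.002,0.03],[0,0,0.03],[0,0,0.025],[0,0,0]], turn=[[0,0,0],[0,0,0],[0,0,0],[0,0,0]], gripper=[0.55,0.55,0.55,0.55])

```text
time_s: 4.22
eef_pos: [0.5932, 0.1423, 0.1213]
tool_rot: [[-0.828, 0.561, -0.005], [0.561, 0.828, -0.002], [0.003, -0.004, -1.0]]
ft_force: [-0.2, -0.1, 0.3]
grip_width: 0.0469
gripper_force: 0.0
```

```bash
python3 - <<'E'
from h import *
from workcell import robot
c=robot.read_camera("scene");t=robot.read_camera("top")
a=cv2.resize(c["frame"][190:265,140:240],(800-400,300),interpolation=cv2.INTER_CUBIC);b=cv2.resize(t["frame"][170:245,140:240],(400,300),interpolation=cv2.INTER_CUBIC)
d=cv2.resize(c["frame"][175:250,265:365],(400,300));e=cv2.resize(t["frame"][170:245,262:362],(400,300))
cv2.imwrite("pics/k1.png",np.vstack([np.hstack([a,b]),np.hstack([d,e])])[:,:,::-1])
pickle.dump({"scene":c,"top":t},open("c1.pkl","wb"))
E
```

```text
(no output)
```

View pics/k1.png

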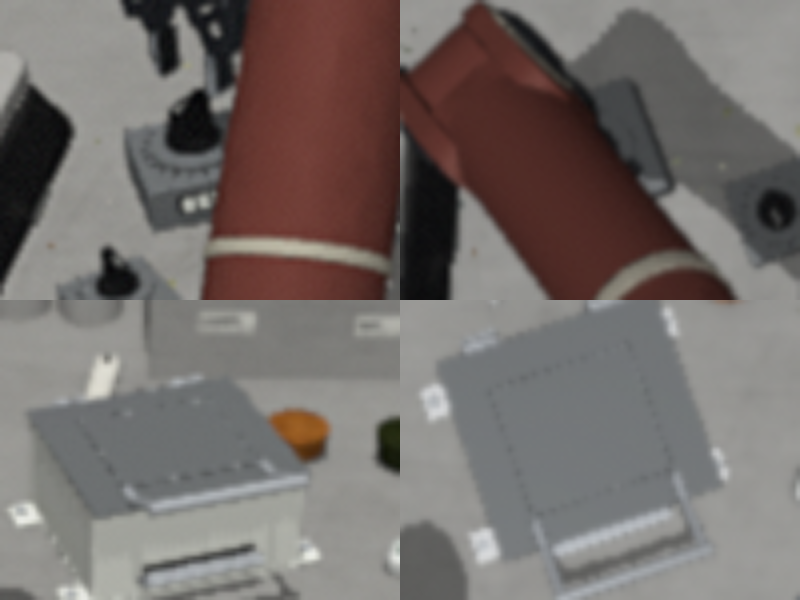

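The picture shows the open fingertips, at about (170,70) and (222,88) in the upper-left crop, either side of the knob top at (200,95). The lid and bar are unobstructed in the lower crops. I'll go down and grip.

>>> step_arm(translation=[[0,0,0.02],[0,0,0.016],[0,0,0],[0,0,0],[0,0,0],[0,0,0]], turn=[[0,0,0],[0,0,0],[0,0,0],[0,0,0],[0,0,0],[0,0,0]], gripper=[0.55,0.55,0.55,0,0,0], newtons=30)

```text
time_s: 5.08
eef_pos: [0.5964, 0.1447, 0.0884]
tool_rot: [[-0.829, 0.559, 0.005], [0.559, 0.829, 0.004], [-0.002, 0.006, -1.0]]
ft_force: [4.1, 2.2, -0.9]
grip_width: 0.0134
gripper_force: 35.0
```

>>> step_arm(translation=[[0,0,0],[0,0,0],[0,0,0],[0,0,0],[0,0,0],[0,0,0],[0,0,0]], turn=[[0,0,-0.12],[0,0,-0.12],[0,0,-0.12],[0,0,-0.12],[0,0,-0.12],[0,0,-0.12],[0,0,-0.1]], gripper=[0,0,0,0,0,0,0])

```text
time_s: 5.95
eef_pos: [0.597, 0.1482, 0.0885]
tool_rot: [[-0.973, -0.229, 0.007], [-0.229, 0.973, 0.011], [-0.009, 0.009, -1.0]]
ft_force: [5.7, 9.3, -6.5]
grip_width: 0.0132
gripper_force: 34.3
```

```bash
python3 - <<'E'
from h import *
from workcell import robot
s=robot.read_state()
print(s["ft_force"],s["ft_torque"],s["eef_pos"],s["joints"],np.degrees(np.arctan2(s["tool_rot"][1][0],s["tool_rot"][0][0])))
E
```

```text
[ 5.749   9.2707 -6.5463] [ 1.8193 -1.2501 -0.07  ] [0.597  0.1482 0.0885] [ 0.186   0.899  -0.8238  1.6864  0.7997  0.9143  0.8428] -166.75752758908376
```

>>> step_arm(translation=[[-0.002,0.004,0],[0,0,0],[0,0,0],[0,0,0]], turn=[[0,0,-0.05],[0,0,-0.06],[0,0,-0.06],[0,0,-0.04]], gripper=[0,0,0,0])

```text
time_s: 6.45
eef_pos: [0.5968, 0.1492, 0.0885]
tool_rot: [[-0.907, -0.42, 0.003], [-0.42, 0.907, 0.005], [-0.004, 0.003, -1.0]]
ft_force: [3.6, 3.9, 0.8]
grip_width: 0.0132
gripper_force: 46.7
```

```bash
cat >st.py <<'E'
from h import *
from workcell import robot
s=robot.read_state()
print(s["time_s"],s["ft_force"],s["ft_torque"],s["eef_pos"],s["joints"],s["grip_width"],np.degrees(np.arctan2(s["tool_rot"][1][0],s["tool_rot"][0][0])))
E
python3 st.py
```

```text
6.45 [3.5646 3.908  0.7879] [ 0.943  -0.6288 -1.1889] [0.5968 0.1492 0.0885] [ 0.2014  0.9183 -0.8688  1.6806  0.8364  0.9511  1.0147] 0.013189012528726654 -155.1566760147352
```

>>> step_arm(translation=[[0,0,0],[0,0,0],[0,0,0]], turn=[[0,0,-0.05],[0,0,-0.03],[0,0,0]], gripper=[0,0,0])

```text
time_s: 6.82
eef_pos: [0.5964, 0.149, 0.0886]
tool_rot: [[-0.873, -0.487, 0.001], [-0.487, 0.873, 0.005], [-0.003, 0.004, -1.0]]
ft_force: [2.7, 5.3, 1.9]
grip_width: 0.0133
gripper_force: 82.7
```

```bash
python3 st.py
```

```text
6.825 [2.7375 5.2556 1.8913] [ 1.0512 -0.2588 -1.913 ] [0.5964 0.149  0.0886] [ 0.2097  0.9254 -0.8864  1.6803  0.8486  0.9624  1.0805] 0.013261675171965097 -150.85951497392296
```

>>> step_arm(translation=[[0,0,0],[0,0,0],[0,0,0],[0,0,-0.03],[0,0,-0.04],[0,0,-0.05],[0,0,-0.03]], turn=[[0,0,0],[0,0,0],[0,0,0],[0,0,0],[0,0,0],[0,0,0],[0,0,0]], gripper=[0.55,0.55,0.55,0.55,0.55,0.55,0.55], newtons=40)

```text
time_s: 7.7
eef_pos: [0.5958, 0.1477, 0.2398]
tool_rot: [[-0.869, -0.494, 0.002], [-0.494, 0.869, 0.0], [-0.002, -0.001, -1.0]]
ft_force: [0.4, 0.2, -0.4]
grip_width: 0.047
gripper_force: 0.0
```

```bash
python3 st.py
```

```text
7.7 [ 0.369   0.1701 -0.3668] [ 0.0257 -0.0566 -0.0013] [0.5958 0.1477 0.2398] [ 0.2647  0.7605 -1.0119  1.5412  0.6735  1.2182  1.2265] 0.04701365589183159 -150.36927864905732
```

>>> step_arm(translation=[[0.035,-0.0385,0.0025],[0.035,-0.0385,0.0025],[0.035,-0.0385,0.0025],[0.035,-0.0385,0.0025],[0.035,-0.0385,0.0025],[0.035,-0.0385,0.0025],[0.035,-0.0385,0.0025],[0.035,-0.0385,0.0025]], turn=[[0,0,0],[0,0,0],[0,0,0],[0,0,0],[0,0,0],[0,0,0],[0,0,0],[0,0,0]], gripper=[0.45,0.45,0.45,0.45,0.45,0.45,0.45,0.45])

```text
time_s: 8.7
eef_pos: [0.503, -0.2606, 0.2171]
tool_rot: [[-0.869, -0.494, -0.001], [-0.494, 0.869, -0.001], [0.001, -0.0, -1.0]]
ft_force: [0.2, 0.6, -0.0]
grip_width: 0.0385
gripper_force: 0.0
```

>>> step_arm(translation=[[0,0,0],[0,0,0],[0,0,0],[0,0,0],[0,0,0]], turn=[[0,0,0.182],[0,0,0.182],[0,0,0.182],[0,0,0.182],[0,0,0.182]], gripper=[0.45,0.45,0.45,0.45,0.45])

```text
time_s: 9.32
eef_pos: [0.5034, -0.2587, 0.2171]
tool_rot: [[-0.922, 0.388, -0.002], [0.388, 0.922, -0.0], [0.001, -0.001, -1.0]]
ft_force: [0.3, -0.5, -0.3]
grip_width: 0.0382
gripper_force: 0.0
```

>>> step_arm(translation=[[0,0,0],[0,0,0],[0,0,0],[0,0,0],[0,0,0],[0,0,0]], turn=[[0,0,0.182],[0,0,0.182],[0,0,0.182],[0,0,0.182],[0,0,0.182],[0,0,0]], gripper=[0.45,0.45,0.45,0.45,0.45,0.45])

```text
time_s: 10.07
eef_pos: [0.5037, -0.2584, 0.2173]
tool_rot: [[-0.267, 0.964, -0.001], [0.964, 0.267, -0.001], [-0.0, -0.001, -1.0]]
ft_force: [-0.1, -0.1, -0.1]
grip_width: 0.0383
gripper_force: 0.0
```

```bash
python3 st.py; python3 - <<'E'
from h import *
from workcell import robot
c=robot.read_camera("scene");t=robot.read_camera("top")
r=lambda im:cv2.resize(im,(400,300),interpolation=cv2.INTER_CUBIC)
cv2.imwrite("pics/k2.png",np.vstack([np.hstack([r(c["frame"][205:248,162:219]),r(t["frame"][185:228,160:217])]),np.hstack([r(c["frame"][160:250,255:375]),r(t["frame"][170:260,252:372])])])[:,:,::-1])
pickle.dump({"scene":c,"top":t},open("c2.pkl","wb"))
E
```

```text
10.075 [-0.1344 -0.0556 -0.0927] [ 0.0092 -0.0278  0.0441] [ 0.5037 -0.2584  0.2173] [ 0.8146  0.5895 -0.6047  1.7107  0.3954  0.9669  0.3302] 0.038337950111819716 105.47490001377399
```

View pics/k2.png

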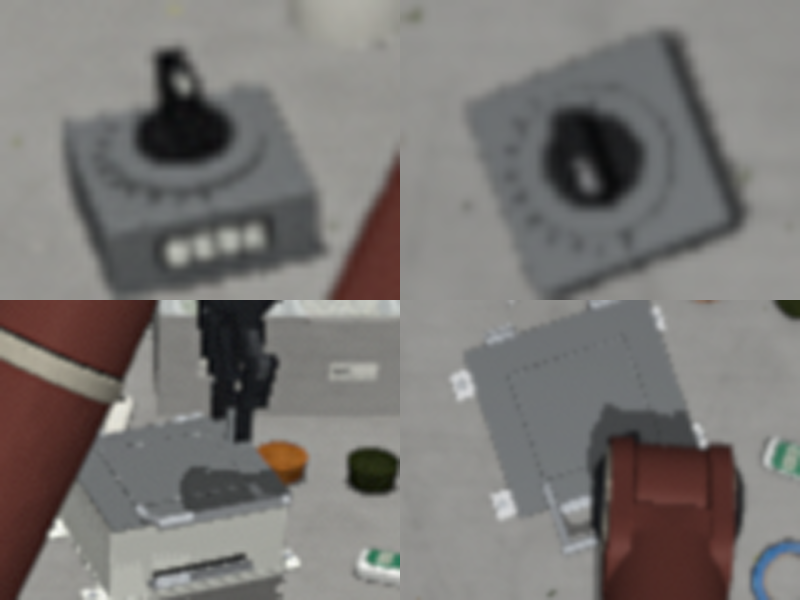

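The picture shows the knob's pointer at about (587,178) in the upper-right crop and the long tick at (628,240). I need to measure whether the knob really reached zero.

```bash
python3 - <<'E'
from h import *
for n in("c0.pkl","c2.pkl"):
    T=pickle.load(open(n,"rb"))["top"]
    f=T["frame"][185:228,160:217];g=cv2.cvtColor(f,cv2.COLOR_RGB2GRAY).astype(float)
    print(g[15:32,20:36].astype(int))
    yy,xx=np.mgrid[0:43,0:57];m=((xx-26.5)**2+(yy-23)**2<36)
    w=np.clip(g-60,0,None)*m
    # line centroid and its axis
    c=np.array([(w*xx).sum(),(w*yy).sum()])/w.sum()
    p=plane(T,c+[160,185],.084);k=np.array([.5945,.1432,.084])
    for k in((.5945,.1432),(.5955,.146),(.5965,.148)):
        v=p[:2]-k;print(c,p,np.hypot(*v),np.degrees(np.arctan2(v[1],v[0]))%360)
E
```

```text
[[100 104 105 104 100  94  80  73  78  78  77  83  97 104 102  98]
 [102 104 101  94  79  63  48  42  47  47  50  64  81 101 105 102]
 [104 100  86  67  48  33  28  27  30  27  27  40  66  97 107 106]
 [102  87  61  40  28  23  25  29  27  17  13  23  54  91 105 107]
 [ 97  70  42  28  24  25  26  29  23  13  11  22  40  70  94 106]
 [ 86  54  32  24  24  26  29  28  20  10  15  25  32  45  73  99]
 [ 71  41  28  28  34  31  30  24  14  10  22  26  31  35  61  97]
 [ 66  36  28  45  68  51  32  19  12  16  25  30  31  34  60  96]
 [ 67  37  36  71  99  70  30  14  12  21  29  31  31  37  65  98]
 [ 71  40  57  94  91  57  24  13  15  25  30  31  32  43  76 101]
 [ 75  49  76 107  79  40  16  12  22  29  31  32  32  49  84 104]
 [ 83  66  85  91  59  26  12  18  27  31  32  33  40  66  95 108]
 [ 96  78  78  65  39  18  12  23  30  32  34  42  59  89 106 110]
 [105  96  86  67  45  25  19  28  33  34  44  66  84 102 110 109]
 [107 107 101  93  79  61  54  55  56  58  69  91 103 109 110 104]
 [102 108 107 106 102  96  95  94  94  95  98 106 110 110 106 100]
 [ 95 103 106 108 109 108 10
[... 964 characters left out ...]
35  30  32  74 113  86  42  15  14  23  31  51  88 109]
 [ 99  76  48  32  29  63 104  95  55  21  12  23  40  69 100 113]
 [110  97  66  41  33  42  68  70  45  19  19  39  66  95 112 115]
 [112 107  88  68  47  34  36  37  27  21  38  71  97 111 115 114]
 [112 112 107  97  78  63  57  55  55  57  71  97 111 115 116 109]
 [107 112 113 111 104 100  99  98  99  99 103 111 115 115 112 104]
 [100 109 112 113 113 113 113 113 113 114 114 115 114 111 107 109]]
[26.0932 25.0072] [0.5828 0.1393 0.084 ] 0.012299695792951024 198.53517056921208
[26.0932 25.0072] [0.5828 0.1393 0.084 ] 0.014329738356948275 207.92080506120843
[26.0932 25.0072] [0.5828 0.1393 0.084 ] 0.01620198846682624 212.51923899444088
```

The pointer line's slope gives about 201°, which matches the counter's front direction of 201.5°, and the stop torque agrees, so the knob is at zero. Next I'll grasp the bar.

>>> step_arm(translation=[[0,0,0.03],[0,0,0.03],[0,0,0.024],[0,0,0.012],[0,0,0],[0,0,0],[0,0,0],[0,0,0]], turn=[[0,0,0],[0,0,0],[0,0,0],[0,0,0],[0,0,0],[0,0,0],[0,0,0],[0,0,0]], gripper=[0.45,0.45,0.45,0.45,0.45,0,0,0], newtons=50)

```text
time_s: 11.18
eef_pos: [0.5019, -0.2596, 0.1218]
tool_rot: [[-0.266, 0.964, -0.005], [0.964, 0.266, -0.002], [-0.001, -0.005, -1.0]]
ft_force: [-5.1, -1.1, 3.1]
grip_width: 0.0084
gripper_force: 48.5
```

```bash
python3 st.py
```

```text
11.175 [-5.0917 -1.1046  3.136 ] [-0.2681  1.1532  0.5656] [ 0.5019 -0.2596  0.1218] [ 0.7662  0.7057 -0.5295  1.8061  0.4962  0.7694  0.2438] 0.00839699064143709 105.4077122918595
```

>>> step_arm(translation=[[0,0.0015,-0.0087],[0,0.0019,-0.0086],[0,0.0023,-0.0085],[0,0.0026,-0.0084],[0,0.003,-0.0083],[0,0.0033,-0.0081],[0,0.0037,-0.008],[0,0.004,-0.0079]], turn=[[0,0,0],[0,0,0],[0,0,0],[0,0,0],[0,0,0],[0,0,0],[0,0,0],[0,0,0]], gripper=[0,0,0,0,0,0,0,0])

```text
time_s: 12.18
eef_pos: [0.5215, -0.2526, 0.1875]
tool_rot: [[-0.265, 0.964, -0.011], [0.964, 0.265, 0.0], [0.003, -0.01, -1.0]]
ft_force: [-8.8, -0.8, 1.4]
grip_width: 0.0085
gripper_force: 48.7
```

```bash
python3 st.py
```

```text
12.175 [-8.8175 -0.8416  1.3524] [-0.0191  2.0064  0.6665] [ 0.5215 -0.2526  0.1875] [ 0.7672  0.6448 -0.5804  1.7     0.4253  0.9362  0.2869] 0.008531319943021287 105.37216635363664
```

>>> step_arm(translation=[[0,0.0044,-0.0076],[0,0.0047,-0.0075],[0,0.005,-0.0072],[0,0.0054,-0.007],[0,0.0057,-0.0068],[0,0.0059,-0.0065]], turn=[[0,0,0],[0,0,0],[0,0,0],[0,0,0],[0,0,0],[0,0,0]], gripper=[0,0,0,0,0,0])

```text
time_s: 12.92
eef_pos: [0.5492, -0.2429, 0.2306]
tool_rot: [[-0.266, 0.964, -0.017], [0.964, 0.266, 0.002], [0.006, -0.016, -1.0]]
ft_force: [-15.0, 2.3, 8.1]
grip_width: 0.0081
gripper_force: 48.7
```

>>> step_arm(translation=[[0,0.0062,-0.0063],[0,0.0064,-0.006],[0,0.0067,-0.0056],[0,0.007,-0.0054],[0,0.0072,-0.0051],[0,0.0074,-0.0048],[0,0,0],[0,0,0]], turn=[[0,0,0],[0,0,0],[0,0,0],[0,0,0],[0,0,0],[0,0,0],[0,0,0],[0,0,0]], gripper=[0,0,0,0,0,0,0,0])

```text
time_s: 13.92
eef_pos: [0.5921, -0.228, 0.2679]
tool_rot: [[-0.269, 0.963, -0.007], [0.963, 0.269, 0.006], [0.007, -0.005, -1.0]]
ft_force: [-14.5, 6.9, 17.5]
grip_width: 0.0083
gripper_force: 50.2
```

```bash
python3 st.py; python3 - <<'E'
from h import *
from workcell import robot
c=robot.read_camera("scene");t=robot.read_camera("top")
r=lambda im:cv2.resize(im,(400,300),interpolation=cv2.INTER_CUBIC)
cv2.imwrite("pics/k3.png",np.vstack([np.hstack([r(c["frame"][205:248,162:219]),r(t["frame"][185:228,160:217])]),np.hstack([r(c["frame"][130:250,235:395]),r(t["frame"][140:260,232:392])])])[:,:,::-1])
pickle.dump({"scene":c,"top":t},open("c3.pkl","wb"))
E
```

```text
13.925 [-14.5118   6.9077  17.5022] [1.4133 3.1749 0.5668] [ 0.5921 -0.228   0.2679] [ 0.672   0.6466 -0.6067  1.4364  0.3751  1.1843  0.2888] 0.0083106312909162 105.62931993296482
```

View pics/k3.png

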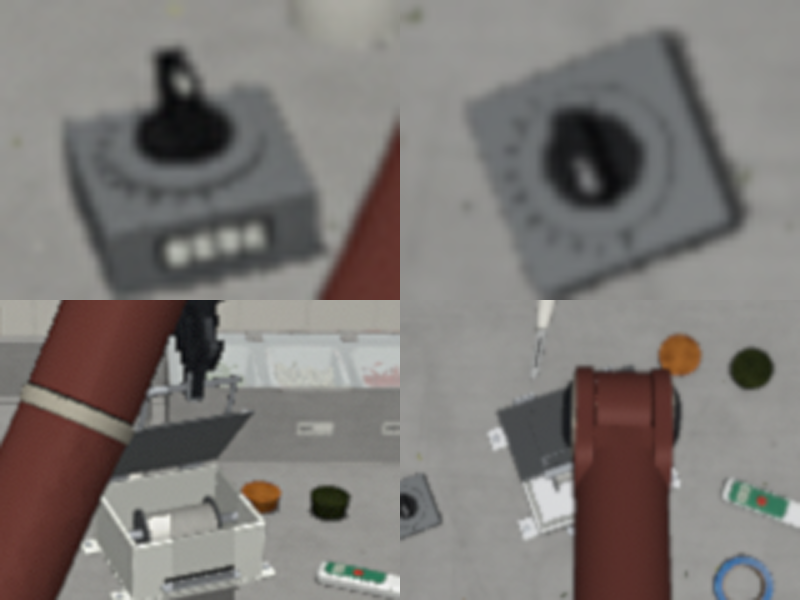

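The lid is open and gripped by the bar: lid corner at (252,412) in the lower-left crop, fingers on the bar at (198,385). The knob is unchanged. The force is mostly radial, so I'll relieve it slightly and check the lid angle.

>>> step_arm(translation=[[0,-0.0015,-0.0025],[0,-0.0015,-0.0025],[0,0,0],[0,0,0]], turn=[[0,0,0],[0,0,0],[0,0,0],[0,0,0]], gripper=[0,0,0,0])

```text
time_s: 14.52
eef_pos: [0.5921, -0.2279, 0.2683]
tool_rot: [[-0.271, 0.963, -0.002], [0.963, 0.271, 0.01], [0.01, 0.001, -1.0]]
ft_force: [-2.9, 7.2, -3.5]
grip_width: 0.0086
gripper_force: 49.4
```

```bash
python3 st.py; python3 - <<'E'
from h import *
S=pickle.load(open("c3.pkl","rb"))["scene"]
yaw=np.radians(15.4);ux=np.array([np.cos(yaw),np.sin(yaw),0]);uy=np.array([-np.sin(yaw),np.cos(yaw),0])
h=np.array([.5035,-.259,.085])+.2*ux
for a in range(40,63,3):
    t=np.radians(a);X=h-.087*uy+ux*(-.16*np.cos(t)+.006*np.sin(t))+np.array([0,0,.16*np.sin(t)+.006*np.cos(t)])
    q=S["K"]@(S["R"]@X+S["t"]);print(a,q[:2]/q[2])
E
```

```text
14.525 [-2.9368  7.1682 -3.5498] [1.3343 0.5789 0.612 ] [ 0.5921 -0.2279  0.2683] [ 0.6759  0.6449 -0.6088  1.4389  0.3712  1.1788  0.2934] 0.00864567864545343 105.7270393666211
40 [343.0365 181.8918]
43 [342.4745 179.1776]
46 [341.8687 176.5143]
49 [341.2216 173.9113]
52 [340.5356 171.3773]
55 [339.8134 168.9211]
58 [339.0577 166.5507]
61 [338.2714 164.2738]
```

>>> step_arm(translation=[[0,0,0],[0,0,0],[0,0,0],[0,0,0]], turn=[[0,0,0],[0,0,0],[0,0,0],[0,0,0]], gripper=[0,0,0,0])

```text
time_s: 15.02
eef_pos: [0.5922, -0.2278, 0.2683]
tool_rot: [[-0.271, 0.963, -0.002], [0.962, 0.271, 0.01], [0.01, 0.001, -1.0]]
ft_force: [-3.3, 6.2, -3.3]
grip_width: 0.0083
gripper_force: 49.4
```

```bash
python3 st.py; python3 -c "
from workcell import robot
print(robot.hand_in())"
```

```text
15.025 [-3.3337  6.1647 -3.3063] [1.2803 0.4811 0.6269] [ 0.5922 -0.2278  0.2683] [ 0.6759  0.645  -0.6088  1.4389  0.3712  1.1789  0.2934] 0.008279074606234867 105.73213487163252
the job is handed in; nothing more can be done
None
```

I handed in the job at 15 s: the knob is turned back against its zero stop, and the arm is holding the lid by its bar handle, steady at about 50° (my estimates ran 48–51°); hand-in returned no verdict.

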